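# Index the vial carousel to its next hole

## Task

With the fingertips press the spring plunger of the vial carousel down into its housing, keep it down while you push the table round anticlockwise (seen from above) by exactly one index hole, an eighth of a turn, and let the plunger spring fully up into that next hole so that the table is locked again. Do not go past that hole or turn the table the other way, do not grasp or lift anything, and do not touch the vials in their cups or disturb the bottle and dish beside the carousel.

Things in the scene. Friction and masses are not known exactly. Their poses are not given: they have to be found in the camera images.
- plunger_top (a point): Centre of the flat top of the plunger's steel head (47 mm across), in the open well of a grey round housing at the table's edge; moves with table and plunger. At rest 88 mm above the worktop; fully pressed 76 mm.
- plunger_well (a point): Centre of the mouth of that well, 90 mm above the worktop, 112 mm from the table's axis. The well is 49 mm wide inside, 62 mm outside; its wall belongs to the table, so fingertips in the well can push the table round.
- table_axis (a point): Point on the vertical axis of the turning table at its upper face, 50 mm above the worktop. Aluminium table 168 mm across, on a fixed base with an index ring 204 mm across. Five white cups (30 mm across, 22 mm tall) stand 60 mm from the axis at 90, 135, 180, 225 and 270 degrees round from the plunger. The base's place and yaw vary; it is fixed to the worktop.
- reader (a point): Centre of the black optical reader's head (36 x 34 x 30 mm, top 113 mm above the worktop) on a post of the fixed base, 118 mm from the axis, opposite the plunger's starting place.
- carousel (a joint): Angle of the turning table, rad: 0 at the start with the plunger's pin in a hole (open notch in the rim of the index ring); grows anticlockwise seen from above. Holes every 45 degrees (0.785 rad); about 0.04 rad of play either way in a hole. Turns with light friction (below 1 N at the plunger) and does not coast.
- plunger (a joint): How far the plunger is pressed, m: 0 up (locked, pin in a hole), 0.012 fully down. Spring: about 2.7 N at first to 8 N fully down. From about 0.007 down the table is free. Between holes the spring holds the pin against the underside of the ring, so the plunger stays about 0.006 down by itself; when the pin comes under a hole the spring lifts it in.
- vial_1_mid (a point): Centre (half-way up) of a loose glass vial with a black cap, 18 mm across, 65 mm tall, standing upright in a cup of the table and turning with it; its top is 118 mm above the worktop. Not to be touched.
- vial_1: The same vial; origin at the centre of its underside.
- vial_2_mid (a point): Centre (half-way up) of a loose glass vial with a white cap, 18 mm across, 65 mm tall, standing upright in a cup of the table and turning with it; its top is 118 mm above the worktop. Not to be touched.
- vial_2: The same vial; origin at the centre of its underside.
- vial_4_mid (a point): Centre (half-way up) of a loose glass vial with a black cap, 18 mm across, 65 mm tall, standing upright in a cup of the table and turning with it; its top is 118 mm above the worktop. Not to be touched.
- vial_4: The same vial; origin at the centre of its underside.
- dropper_bottle: Dropper bottle, 31 mm across, 84 mm tall, standing loose beside the carousel; origin at the centre of its underside. To be left where it is.
- small_dish: Clear glass dish, 60 mm across, 14 mm tall, lying loose beside the carousel; origin at the centre of its underside. To be left where it is.
There are look-alikes about, which are no part of the job. What is shaped like the vial_1 but green is not meant.

How it is judged:
On the way, in this order (a step that is already met when the one before it is completed fails the run):
1. the plunger is pressed in at the starting hole, freeing the table (value of joint plunger above 0.0065 m and value of joint carousel below 0.08 rad and contact force between the fingers and plunger above 1 N), for 0.1 s.
2. the table is turned anticlockwise between the two holes (value of joint plunger above 0.004 m and value of joint carousel between 0.25 and 0.65 rad), for 0.1 s.
At the end, for the whole second after the job is handed in: The table stands at rest one hole (45 degrees, within 3.4 degrees) anticlockwise of its start, the plunger is fully up (within 1.5 mm), the three vials stand upright and seated in their cups, and the bottle and dish have moved less than 10 mm (value of joint carousel between 0.7254 and 0.8454 rad and value of joint plunger below 0.0015 m and velocity of joint carousel between -0.02 and 0.02 rad/s and angle between each of vial_1_mid, vial_2_mid, vial_4_mid's own z axis and vertical below 0.2 rad and height (world z) of vial_1_mid between 0.0805 and 0.0905 m and height (world z) of vial_2_mid between 0.0805 and 0.0905 m and height (world z) of vial_4_mid between 0.0805 and 0.0905 m and horizontal distance between each of vial_1_mid, vial_2_mid, vial_4_mid and table_axis below 0.066 m and distance of each of dropper_bottle, small_dish from where it was at the start of the episode below 0.01 m); the robot touches nothing.
It fails at once if the table is turned past the next hole (value of joint carousel above 0.9154 rad).
It fails at once if the table is turned clockwise (value of joint carousel below -0.13 rad).
It fails at once if a vial is lifted or tipped (height (world z) of any of vial_1_mid, vial_2_mid, vial_4_mid above 0.0935 m or angle between any of vial_1_mid, vial_2_mid, vial_4_mid's own z axis and vertical above 0.3 rad).
It fails at once if the robot touches a vial (contact force between any of the fingers, the arm and vial_1 above 1 N or contact force between any of the fingers, the arm and vial_2 above 1 N or contact force between any of the fingers, the arm and vial_4 above 1 N).
It fails at once if the bottle or the dish is moved or lifted (distance of any of dropper_bottle, small_dish from where it was at the start of the episode above 0.015 m).
It also fails if it takes over 56 s, if anything falls off the work surface, if the arm or the gripper's body presses on something with over 40 N, if the wrist force passes 120 N, or if a joint passes its speed limit or range.

## Robot

A 6-joint arm with a two-finger parallel gripper is mounted at the origin on a cart in front of the work surface, level with it; the furniture and walls round the work are solid. World frame = base frame: x ahead of the robot, y to its left, z up, the work surface at z = 0. Lengths are in m, angles in rad, forces in N, time in s.
With the tool pointing down it reaches from about 0.375 to 0.925 m from the base axis. Payload 5.7 kg.
Tool frame: the origin (TCP) lies midway between the tips of the shut fingers; the grasp point (between the pads) lies 19 mm behind it; z points along the fingers, y is the line along which they close (so a half turn about z gives the same grasp; the last joint's range is limited). The gripper opens to 88 mm and grips with 3 to 60 N. Pads are 20 mm wide; open, the fingers measure 115 mm over their backs; the gripper's body (75 mm by 178 mm) begins 61 mm behind the grasp point.
Start: joints at [1.161, 0.359, 1.51, -0, 1.272, -0.115], TCP at [0.174, 0.574, 0.223] pointing down, gripper open.
Joint ranges: [-2.97, 2.97], [-1.01, 2.36], [0.21, 2.38], [-0.96, 4.11], [0.2, 2.71], [-2.98, 2.98]. Speed limits (rad/s): [2.39, 2.39, 3.14, 3.14, 3.14, 3.14].

## Interface

Orientations are given as a unit quaternion [x, y, z, w].
In Python, from bench import move_ptp, servo_line, goto_joints, move_gripper, sleep, inverse_kinematics, capture, PlanningError, close_job, spot_in, silhouettes, current_clock, current_joint_pos, current_qvel, current_joint_torque, current_position, current_orientation, current_force, current_torque, current_finger_gap, current_grip_force gives the robot as it stands. Calls block until the motion is done:
- move_ptp(position, orientation): joint-space move of the TCP to a pose.
- servo_line(position, orientation=None, rate=0.15, contact_N=None): straight line of the TCP; orientation=None keeps the orientation; rate is the mean speed in m/s. With contact_N (N) it stops when the force on the tool has changed by that much, and returns True; else False.
- goto_joints(angles): joint-space move.
- move_gripper(opening): finger opening in m; the grip force is fixed at half the most; returns when the fingers have stopped.
- sleep(seconds).
- inverse_kinematics(position, orientation): joint angles nearest the present ones, or None.
- capture(name): name is "scene" or "top"; returns a dict with "image" (480x640x3 uint8, blue, green, red), "range_z" (480x640 float32, m along the optical axis (not along the pixel's ray), 0 where there is no reading), "intrinsics" (3x3 intrinsics, pixels), "k1" (the pictures are not rectified: a ray, as slopes to the right and down, at radius r is drawn at 1 + k1 r^2 times it, then the intrinsics apply), "R" (3x3) and "t" (3): a world point X has camera coordinates R X + t. Camera axes: x right, y down, z forward; pixel columns grow to the right and rows downward; lengths in m; the calibration is good to about 2 mm. A picture is of the moment at which its call begins.
A pose or a line that the arm cannot do raises PlanningError and nothing moves.
- close_job(): hands the job in; it is judged then, once.
Trained networks look in the newest picture that a camera, given by its name, has taken for a name from the list of things; names that differ only in an ending like _2 or _b are one class to them, and where a whole thing is asked for, a point or a joint stands for the part that bears it (a point fixed in the world has none). Each returns a list of dicts, best first, with "conf" (0 to 1); they miss things now and then, are a little off and sometimes report something else, mostly with a low value. They report only what shows in the picture. A call takes as long as a camera call. They do not tell look-alikes from the thing itself.
- spot_in(camera, query): "xy" ([column, row] in pixels, amid what is visible of it).
- silhouettes(camera, query): "region" (480x640 bool, what is visible of it) and "xy" ([column, row] in pixels, amid what is visible of it).
Readings, each from a call of its own:
- current_clock(): time.
- current_joint_pos(): joint angles.
- current_qvel(): joint speeds.
- current_joint_torque(): joint torques, N m.
- current_position(): TCP position.
- current_orientation(): TCP orientation.
- current_force(): force on the tool from outside, world axes, zero at the start.
- current_torque(): the same for the moment, N m.
- current_finger_gap(): finger opening in m.
- current_grip_force(): force on a finger pad.
Only numpy, scipy, OpenCV 4.12 (cv2) and the standard library are available. Lean on these libraries where they do the work, as an engineer would, in place of code of your own. Each camera call takes 0.05 s, during which the arm holds its last target. There are 200 camera calls.

## Working session

There is one attempt and no reset: what is moved stays moved. The work goes in short steps, each a Python script; the robot and the scene stay as the last script left them, time stands still between calls to the robot, and variables do not carry over. Pictures are saved under pics/ and viewed, at most 10 in all, crops included, and the job is handed in when it is done.

```bash
mkdir -p pics
cat > h.py <<'E'
import numpy as np, cv2
from bench import *
def world(c,uv,z=None):
    K=c["intrinsics"];k=c["k1"];uv=np.atleast_2d(np.asarray(uv,float))
    d=np.c_[(uv[:,0]-K[0,2])/K[0,0],(uv[:,1]-K[1,2])/K[1,1]];s=d.copy()
    for _ in range(20): s=d/(1+k*(s**2).sum(1,keepdims=True))
    ray=np.c_[s,np.ones(len(s))]@c["R"]; o=-c["R"].T@c["t"]
    if z is None:
        i=np.round(uv).astype(int); lam=c["range_z"][i[:,1],i[:,0]]
    else: lam=(z-o[2])/ray[:,2]
    return o+ray*lam[:,None]
E
python3 - <<'E'
from h import *
for n in("scene","top"):
    c=capture(n);cv2.imwrite(f"pics/{n}1.png",c["image"])
    print(n,-c["R"].T@c["t"])
    for q in("plunger_top","plunger_well","table_axis","reader","vial_1_mid","dropper_bottle","small_dish"):
        for r in spot_in(n,q)[:4]: print(q,np.round(r["xy"]),round(r["conf"],2),np.round(world(c,r["xy"])[0],3))
print(current_clock())
E
```

```text
scene [-0.09961076 -0.57117606  0.49300751]
plunger_top [279. 273.] 0.85 [0.501 0.019 0.087]
plunger_top [286. 241.] 0.17 [0.598 0.094 0.087]
plunger_well [303. 275.] 0.68 [0.576 0.037 0.05 ]
plunger_well [316. 281.] 0.63 [0.572 0.007 0.05 ]
table_axis [317. 279.] 0.85 [0.579 0.009 0.049]
reader [316. 280.] 0.81 [0.573 0.008 0.05 ]
reader [346. 256.] 0.57 [ 0.608 -0.025  0.089]
vial_1_mid [343. 256.] 0.67 [ 0.608 -0.021  0.089]
vial_1_mid [382. 327.] 0.62 [ 0.544 -0.141  0.034]
dropper_bottle [295. 232.] 0.85 [0.72  0.186 0.041]
small_dish [344. 250.] 0.39 [0.674 0.028 0.063]
top [0.54811168 0.02992315 0.96774456]
plunger_top [314. 335.] 0.67 [0.498 0.023 0.087]
plunger_well [309. 276.] 0.95 [0.596 0.033 0.052]
table_axis [303. 273.] 0.59 [0.601 0.043 0.058]
reader [306. 272.] 0.61 [0.603 0.039 0.057]
vial_1_mid [344. 263.] 0.4 [ 0.615 -0.022  0.119]
dropper_bottle [224. 198.] 0.89 [0.729 0.187 0.045]
small_dish [393. 201.] 0.43 [ 0.741 -0.117  0.002]
0.8
```

View pics/top1.png

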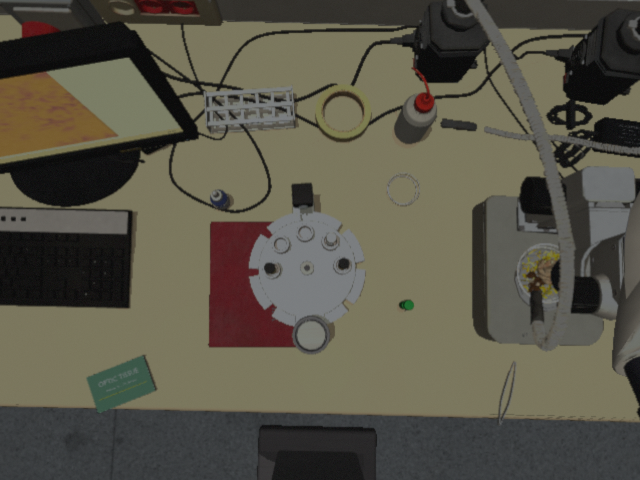

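View pics/scene1.png

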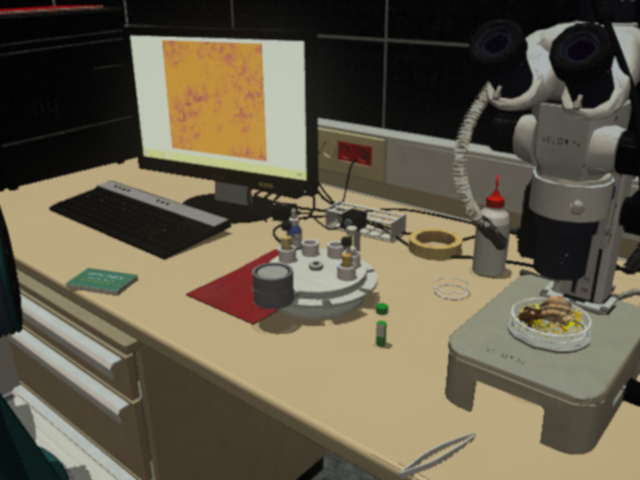

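The top view shows the plunger head at about (311,334), the axis at (307,268), the reader at (302,195), the bottle at (220,198) and the dish at (403,190). The vials are at (271,268), (344,264) and (331,240), and the green look-alike is at (407,305). Anticlockwise takes the plunger to the right in the image (−y).

Run:
```python
from h import *
c=capture("top")
v,u=np.mgrid[150:400,200:460]; uv=np.c_[u.ravel(),v.ravel()]
P=world(c,uv)
def enc(m,name):
    Q=P[m]; (x,y),r=cv2.minEnclosingCircle(Q[:,:2].astype(np.float32)); print(name,m.sum(),"enc",x.__round__(4),y.__round__(4),round(r,4),"mean",np.round(Q.mean(0),4))
    return np.array([x,y])
near=lambda p,r:np.hypot(P[:,0]-p[0],P[:,1]-p[1])<r
w=enc(near((.498,.023),.045)&(abs(P[:,2]-.089)<.006),"well")
t=enc(near((.607,.033),.095)&(abs(P[:,2]-.05)<.004),"table")
ring=near((.607,.033),.11)&(abs(P[:,2]-.044)<.008);enc(ring,"ring")
r=enc(near((.725,.04),.04)&(abs(P[:,2]-.113)<.006),"reader")
g=cv2.cvtColor(c["image"],cv2.COLOR_BGR2GRAY)[290:375,270:355]
cc=cv2.HoughCircles(cv2.resize(g,None,fx=4,fy=4,interpolation=cv2.INTER_CUBIC),cv2.HOUGH_GRADIENT,1.5,40,param1=120,param2=40,minRadius=40,maxRadius=100)
if cc is not None:
  for a in cc[0][:4]: q=a[:2]/4+[270,290]-.4; print("hough",q,a[2]/4,world(c,q,.09)[0])
print("axis from well/reader",w+(r-w)*112/230, np.linalg.norm(r-w), np.linalg.norm(w-t))
# table hub
print("hub",world(c,[307,268],.05))
im=cv2.resize(c["image"][170:370,210:410],(600,600),interpolation=cv2.INTER_CUBIC);cv2.imwrite("pics/crop1.png",im)
```

```text
well 1026 enc 0.4982 0.0277 0.0316 mean [0.498  0.028  0.0888]
table 6050 enc 0.6041 0.0378 0.0902 mean [0.6043 0.0377 0.0504]
ring 6539 enc 0.61 0.0383 0.103 mean [0.6058 0.0372 0.0471]
reader 454 enc 0.7275 0.0485 0.023 mean [0.7271 0.0481 0.1132]
hough [309.5375 335.1625] 15.175 [0.49770363 0.02980486 0.09      ]
axis from well/reader [0.60989261 0.03784096] 0.23023175684734987 0.10631322929721845
hub [[0.60970433 0.03715971 0.05      ]]
```

View pics/crop1.png

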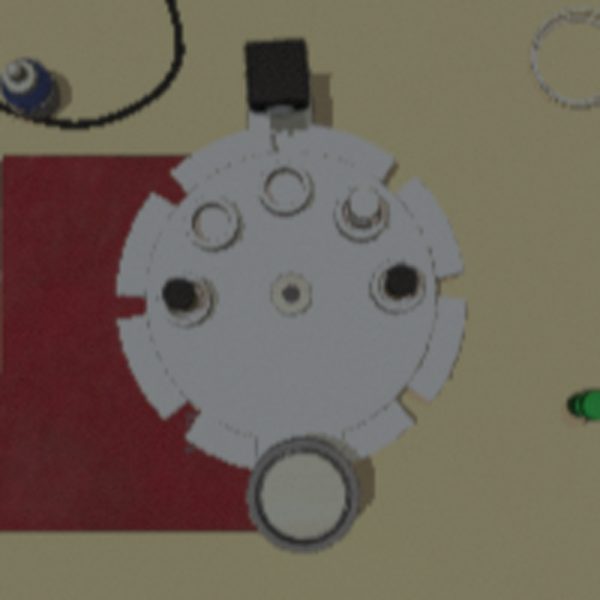

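```bash
cat >> h.py <<'E'
from scipy.spatial.transform import Rotation as Rn
A=np.array([.6098,.0379]); W=np.array([.4982,.0278]); T0=np.arctan2(*(W-A)[::-1]); RAD=.112
def pose(phi,z,sgn=1):
    a=T0+phi; p=[*(A+RAD*np.array([np.cos(a),np.sin(a)])),z]
    y=sgn*np.array([-np.sin(a),np.cos(a),0]); zz=np.array([0,0,-1.]); x=np.cross(y,zz)
    return p,Rn.from_matrix(np.c_[x,y,zz]).as_quat()
E
python3 - <<'E'
from h import *
for s in(1,-1):
  for f in(0,.45,.9):
    q=inverse_kinematics(*pose(f,.08,s)); print(s,f,None if q is None else np.round(q,2))
s=min((1,-1),key=lambda s:max(abs(inverse_kinematics(*pose(f,.08,s))[5]) for f in(0,.9)))
print("sign",s); open("sgn","w").write(str(s))
move_gripper(0.0)
move_ptp(*pose(0,.16,s)); f0=np.array(current_force())
servo_line(pose(0,.094,s)[0],rate=.08)
print(current_position(),current_force()-f0)
for z in(.086,.082,.0785):
    servo_line(pose(0,z,s)[0],rate=.02); sleep(.15); print(z,np.round(current_position(),4),np.round(np.array(current_force())-f0,2))
print(current_clock(),current_finger_gap())
E
```

```text
1 0 [-0.08  0.4   1.88 -0.    0.86  1.4 ]
1 0.45 [-0.17  0.42  1.85 -0.    0.88  0.86]
1 0.9 [-0.23  0.46  1.77 -0.    0.92  0.35]
-1 0 [-0.08  0.4   1.88 -0.    0.86 -1.74]
-1 0.45 [-0.17  0.42  1.85 -0.    0.88 -2.28]
-1 0.9 [-0.23  0.46  1.77 -0.    0.92 -2.79]
sign 1
[0.49863994 0.02779569 0.09432113] [ 0.02755625  0.831331   -1.10781984]
0.086 [0.4987 0.0278 0.0862] [1.35 0.02 1.87]
0.082 [0.4987 0.0278 0.0822] [2.11 0.61 4.34]
0.0785 [0.4987 0.0278 0.0788] [1.86 0.8  4.76]
7.1167 0.0005212597100795857
```

Run:
```python
from h import *
s=int(open("sgn").read())
servo_line(pose(0,.0775,s)[0],rate=.02); sleep(.2)
for f in np.arange(.06,.541,.06):
    servo_line(*pose(f,.0775,s),rate=.04); print(round(f,2),np.round(current_force(),1))
sleep(.2)
c=capture("top"); v,u=np.mgrid[150:400,200:460]; P=world(c,np.c_[u.ravel(),v.ravel()])
for n in("vials",): pass
m=(abs(P[:,2]-.089)<.006)&(abs(np.hypot(P[:,0]-A[0],P[:,1]-A[1])-.112)<.035);print(m.sum())
cv2.imwrite("pics/crop2.png",cv2.resize(c["image"][170:370,210:410],(600,600),interpolation=cv2.INTER_CUBIC))
cv2.imwrite("pics/sc2.png",cv2.resize(capture("scene")["image"][190:340,220:420],(800,600),interpolation=cv2.INTER_CUBIC))
print(current_clock())
```

```text
0.06 [1.6 0.5 6.9]
0.12 [1.4 0.8 6.3]
0.18 [ 1.9 -0.1  5.5]
0.24 [1.9 0.5 6. ]
0.3 [2.  0.6 6.5]
0.36 [1.9 0.2 6.3]
0.42 [2.4 1.6 7.2]
0.48 [2.7 1.7 6.8]
0.54 [2.9 1.7 7.3]
10
10.7167
```

View pics/crop2.png

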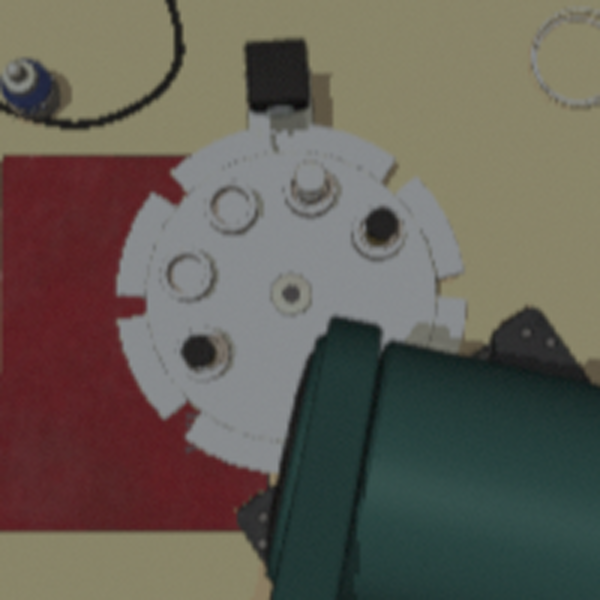

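View pics/sc2.png

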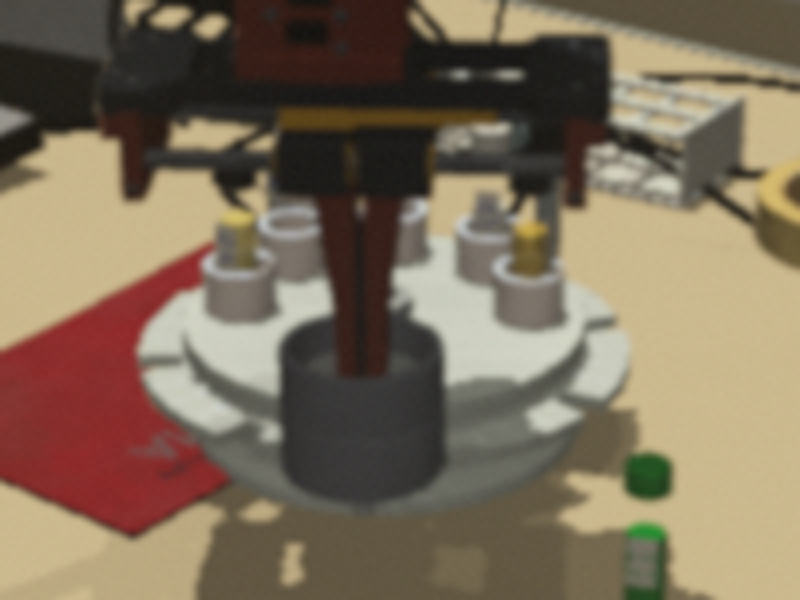

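The table has turned about 0.52 rad: the right-hand vial cap moved from (398,285) to (378,228) in the crop. The fingers sit near the middle of the well. Next I'll ease off the head so the pin can snap in, then push slowly on the wall until it locks.

Run:
```python
from h import *
s=int(open("sgn").read())
def fr(n=5):
    return np.mean([(sleep(.02),current_force())[1] for _ in range(n)],0)
servo_line(pose(.54,.0855,s)[0],rate=.03); b=fr(); print(np.round(b,1))
for f in np.arange(.56,.94,.02):
    servo_line(*pose(f,.0855,s),rate=.02)
    d=fr()-b; a=T0+f; tan=d[:2]@[-np.sin(a),np.cos(a)]
    print(round(f,2),"tan",round(tan,2),"z",round(d[2],2))
    if tan<-4: break
print(current_clock(),current_position())
cv2.imwrite("pics/sc3.png",cv2.resize(capture("scene")["image"][190:340,220:420],(800,600),interpolation=cv2.INTER_CUBIC))
```

```text
[-0. -0. -0.]
0.56 tan -0.09 z 0.06
0.58 tan 0.13 z -0.06
0.6 tan 0.29 z -0.07
0.62 tan -0.37 z 0.05
0.64 tan 0.25 z 0.19
0.66 tan 0.06 z 0.23
0.68 tan -1.81 z 0.16
0.7 tan -2.19 z -0.05
0.72 tan -1.72 z -0.21
0.74 tan -1.71 z -0.15
0.76 tan -2.09 z -0.15
0.78 tan -1.81 z -0.42
0.8 tan -1.59 z -0.08
0.82 tan -1.38 z -0.27
0.84 tan 2.71 z 3.06
0.86 tan 0.62 z 3.08
0.88 tan 0.63 z 3.33
0.9 tan 0.51 z 3.65
0.92 tan 0.01 z 3.16
17.7083 [ 0.55040007 -0.05699165  0.08552471]
```

View pics/sc3.png

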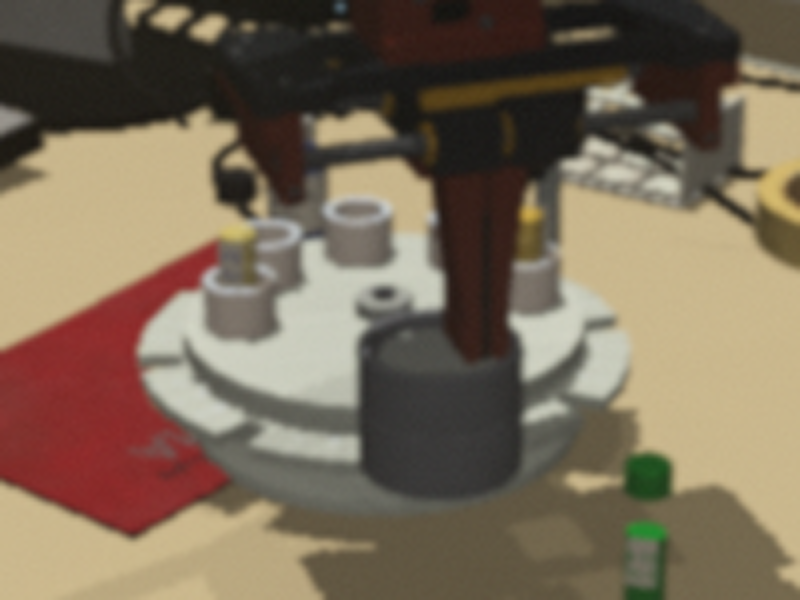

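At finger angle 0.84 the vertical force jumped by 3 N, so the plunger popped up under the fingertips. I'll retract straight up and check.

Run:
```python
from h import *
p=current_position()
servo_line([p[0],p[1],.2],rate=.08); goto_joints([1.161,.359,1.51,0,1.272,-.115]); sleep(.2)
c=capture("top"); v,u=np.mgrid[150:400,200:460]; P=world(c,np.c_[u.ravel(),v.ravel()])
a=T0+.785; w=A+RAD*np.array([np.cos(a),np.sin(a)])
m=(np.hypot(P[:,0]-w[0],P[:,1]-w[1])<.045)&(abs(P[:,2]-.088)<.008);Q=P[m]
(x,y),r=cv2.minEnclosingCircle(Q[:,:2].astype(np.float32))
for q in([x,y],Q.mean(0)[:2]): d=np.array(q)-A; print("angle",(np.arctan2(d[1],d[0])-T0)%(2*np.pi),np.hypot(*d),r)
i=np.hypot(Q[:,0]-x,Q[:,1]-y)<.018; print("head z",np.median(Q[i,2]),"rim z",np.median(Q[np.hypot(Q[:,0]-x,Q[:,1]-y)>.026,2]))
cv2.imwrite("pics/crop3.png",cv2.resize(c["image"][170:370,210:410],(600,600),interpolation=cv2.INTER_CUBIC)); print(current_clock())
```

```text
angle 0.7994684820240221 0.11173213140682296 0.031648553907871246
angle 0.8024973266679112 0.11214904588608801 0.031648553907871246
head z 0.08838741672254974 rim z 0.09000334968448243
22.1917
```

View pics/crop3.png

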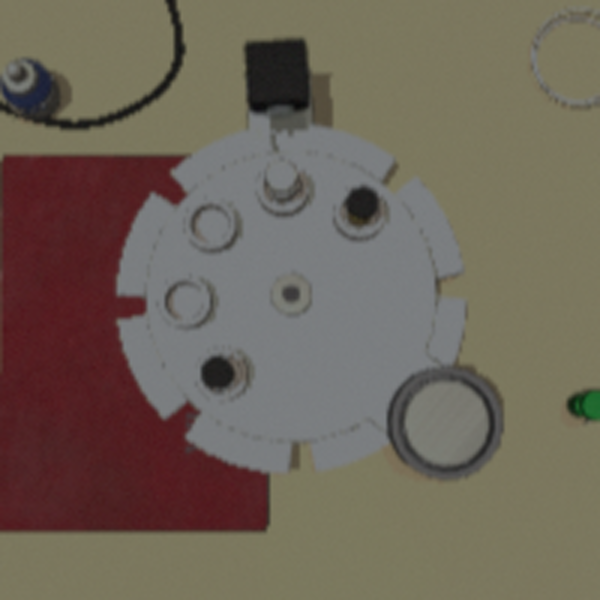

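The plunger is one hole on, with its head at 88 mm and the table at about 0.80 rad. The vials are upright, and the bottle and dish have not moved.

```bash
python3 -c "
from bench import *
print(close_job())"
```

```text
the job is handed in; nothing more can be done
None
```

The carousel is locked one hole anticlockwise of its start: the table measured about 0.80 rad and the plunger head is back up at 88 mm. The vials stand upright, the bottle and dish look undisturbed, and the job is handed in (no verdict was returned).

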